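# Lock a covered linear stage with its pin, finding the hidden bore by feel

### The job

Take the orange-handled lock pin out of its rest, put it upright through the slot in the cover of the linear stage, and feel gently along the hidden carriage underneath until the tip drops into the lock bore. Push it fully home so that its collar sits down on the cover, and let go of it. Don't force the pin against the stage, and leave the other things on the bench alone.

Things in the scene. Friction and masses are not known exactly. Their poses are not given: they have to be found in the camera images.
- pin: Lock pin, 120 g, upright in its rest at the start. Origin at the centre of the tip of its steel shaft, z along the pin towards the handle. Shaft 10 mm in diameter and 60 mm long (tip bevelled 2 mm); then a collar 26 mm in diameter from 60 to 66 mm above the tip; then a round orange handle with black rings, 20 mm in diameter, from 66 to 112 mm above the tip. Round all about: its yaw does not matter.
- rest: Pin rest, fixed: grey block 46 x 46 mm on a dark foot 76 x 76 x 8 mm, top 70 mm above the bench, with an upright hole 13 mm in diameter and 62 mm deep at its middle that holds the pin's shaft; the pin's collar lies on its top. Between it and the stage stand soldering stations 150 mm tall with an iron holder (285 mm) and iron (310 mm) on one; these end 0.61 m ahead of the robot. Origin at the centre of its underside, z up.
- stage: Covered linear stage, fixed to the bench: blue and aluminium housing 190 x 76 mm, 80 mm tall, on a base plate 220 x 100 x 8 mm, a black motor at its +x end. Origin at the centre of its underside, on the bench; x along the housing towards the motor, z up. Its flat top is a cover 8 mm thick with an open slot in the middle. The pin must never bear on the stage with more than 45 N.
- slot (a point): Middle of the slot, level with the cover's top, 80 mm above the bench; axes as the stage's. The slot is 72 mm long along x and 14 mm wide along y. When the pin is fully home its collar rests on the cover and its tip is 60 mm below this point's height, 16 mm deep in the bore.
- face (a point): Point under the slot's middle on the flat black top of the carriage, 44 mm below the cover's top; this face lies under the whole slot. Its lock bore (13 mm along x, 18 along y, 22 deep, vertical, on the slot's midline) is NOT at this point: a brake holds the carriage where it stands, so the bore's centre is anywhere from x = -25 to +25 mm, unmeasured, to be felt with the pin's tip.
- flux_bottle: Small orange bottle with a thin spout, 27 x 28 x 98 mm, a loose bystander; origin at the centre of its underside.
- tip_cleaner: Round black pot with brass wool, 62 x 62 x 42 mm, a loose bystander; origin at the centre of its underside.
- solder_reel: Reel of solder wire, black and yellow ends, 62 x 62 x 39 mm, a loose bystander; origin at the centre of its underside.
- multimeter: Yellow and black multimeter, 150 x 78 x 46 mm, lying flat, a loose bystander; origin at the centre of its underside.
Not all that is in view belongs to the job. Leave any red or turquoise look-alike of the pin alone.

How it is judged:
On the way, in this order (a step that is already met when the one before it is completed fails the run):
1. the pin is drawn out of its rest (tip above the rest's top) (height (world z) of pin above 0.078 m), for 0.1 s.
2. the pin's tip is let through the slot into the stage, upright (z of pin in the frame of stage below 0.065 m and x of pin in the frame of stage between -0.034 and 0.034 m and y of pin in the frame of stage between -0.007 and 0.007 m and angle between pin's own z axis and vertical below 0.2 rad), for 0.1 s.
At the end, for the whole second after the job is handed in: the pin stands upright (within 0.12 rad) in the slot of the stage, within 6 mm of the slot's midline and within 34 mm of its middle, its collar down on the cover to within 3.5 mm (tip at most 23.5 mm above the stage's underside, so it is in the bore), at rest and released (z of pin in the frame of stage between 0.016 and 0.0235 m and x of pin in the frame of stage between -0.034 and 0.034 m and y of pin in the frame of stage between -0.006 and 0.006 m and angle between pin's own z axis and vertical below 0.12 rad and linear speed of pin below 0.02 m/s and contact force between the fingers and pin below 0.1 N); the robot touches nothing.
It fails at once if the pin bears on the stage with more than 45 N (contact force between pin and stage above 45 N).
It fails at once if a bystander is moved more than 20 mm (distance of any of flux_bottle, tip_cleaner, solder_reel, multimeter from where it was at the start of the episode above 0.02 m).
It also fails if it takes over 70 s, if anything falls off the work surface, if the arm or the gripper's body presses on something with over 40 N, if the wrist force passes 120 N, or if a joint passes its speed limit or range.

### The arm

A 6-joint arm with a two-finger parallel gripper is mounted at the origin on a cart in front of the work surface, level with it; the furniture and walls round the work are solid. World frame = base frame: x ahead of the robot, y to its left, z up, the work surface at z = 0. Lengths are in m, angles in rad, forces in N, time in s.
With the tool pointing down it reaches from about 0.35 to 0.975 m from the base axis. Payload 17.4 kg.
Tool frame: the origin (TCP) lies at the very end of the fingers, on their centre line; the grasp point (between the pads) lies 19 mm behind it; z points along the fingers, y is the line along which they close (so a half turn about z gives the same grasp; the last joint's range is limited). The gripper opens to 85 mm and grips with 20 to 120 N. Pads are 22 mm wide; open, the fingers measure 114 mm over their backs; the gripper's body (76 mm by 85 mm) begins 54 mm behind the grasp point. The pads swing forward as they close: fully open they stand 13 mm farther back than shut.
Start: joints at [-1.372, 0.116, 1.442, -0, 1.584, -0.038], TCP at [0.158, -0.656, 0.208] pointing down, gripper open.
Joint ranges: [-2.83, 2.83], [-0.83, 2.19], [0.07, 2.5], [-1.14, 4.28], [0.01, 3], [-2.97, 2.97]. Speed limits (rad/s): [1.89, 1.89, 2.22, 3.14, 3.14, 3.14].

### API

Orientations are given as a rotation vector (axis times angle).
In Python, from workcell import r gives the robot as it stands.
- The arm moves only by the tool move_arm, never from a script. Its argument "deltas" is a list of rows, each a list of 3 entries, a list of its own where there are three numbers: the turn, a rotation vector about the tool's x, y, z scaled (see below), then the shift along the tool's x, y, z scaled (see below), then the opening, from -1 (shut) to 1 (fully open), so that 0 is half open. In form: [[[wx, wy, wz], [tx, ty, tz], grip], ...]. A call has 1 to 10 rows; each row is the pose to reach, as a shift and turn from the pose commanded when the call began, along the tool's axes at that moment, turning the shorter way round; what a row does not reach only later rows make up. The controller multiplies each number of a shift by 15 cm and each number of a turn by pi rad. A row lasts 1/8 s, in which the tool goes at most 62.5 mm and 10.7 degrees, less where a joint would pass 70% of its speed; a pose out of reach is approached as far as the arm can. A call with a number of a shift or a turn outside -1 to 1 is refused whole. A call with a gripper value outside its range is refused whole. The fingers move at their own pace and stop on an object; "squeeze" is the grip in N (left out, the last holds). Time passes only in rows, so rows that repeat a pose let the fingers close. It gives the time, the measured TCP pose, the force, the opening and the grip force at its end, in the units of the state.
- r.observe(): the state, without advancing time (a new reading comes with each control period).
- r.snapshot(name): name is "scene" or "top" or "wrist"; returns the picture (400x640x3 uint8, red, green, blue); there is no depth.
- r.camera_model(name): a dict with "fx", "fy", "cx", "cy" (pixels), "camera_from_world" (4x4, takes a point from world to camera coordinates). Camera axes: x right, y down, z forward; pixel columns grow to the right and rows downward; lengths in m; the calibration is good to about 2 mm. A picture is of the moment at which its call begins: read the wrist's pose just before it. camera_model takes no time and is no camera call; for the wrist camera it gives the pose at the moment of the call.
- r.hand_in(): hands the job in; it is judged then, once.
The state is a dict: "clock": time; "joint_positions": joint angles; "dq": joint speeds; "joint_efforts": joint torques, N m; "position": TCP position; "ee_rot": TCP orientation; "force": force on the tool from outside, world axes, zero at the start; "ft_torque": the same for the moment, N m; "finger_gap": finger opening in m; "finger_force": force on a finger pad.
Only numpy, scipy, OpenCV 4.12 (cv2) and the standard library are available. Lean on these libraries where they do the work, as an engineer would, in place of code of your own. Each camera call takes 0.05 s, during which the arm holds its last target. There are 200 camera calls.

## Working session

There is one attempt and no reset: what is moved stays moved. The work goes in short steps, Python scripts to look and compute and a tool call to move; the robot and the scene stay as the last step left them, time stands still between calls to the robot, and variables do not carry over. Pictures are saved under pics/ and viewed, at most 10 in all, crops included, and the job is handed in when it is done.

Besides the shell and the picture viewer there is one more tool, called after "Emit:" by a JSON object that holds its "api" and its "payload". move_arm: Moves the arm, as the interface text tells. Its arguments: {"type":"object","properties":{"deltas":{"type":"array","items":{"type":"array"}},"squeeze":{"type":"number"}},"required":["deltas"]}

```bash
mkdir -p pics; python3 - <<'E'
from workcell import r
import cv2
for n in("scene","top"):
    cv2.imwrite(f"pics/{n}0.png",cv2.resize(r.snapshot(n)[:,:,::-1],(800,500)))
print(r.observe()); 
for n in("scene","top"): print(r.camera_model(n))
E
```

```text
{'clock': 0.1, 'joint_positions': array([-1.37179441e+00,  1.16459088e-01,  1.44217137e+00,  2.33094179e-05,
        1.58401223e+00, -3.77991271e-02]), 'dq': array([ 0.00128237, -0.0021705 , -0.00098812, -0.0016081 , -0.00129975,
        0.00013571]), 'joint_efforts': array([ 1.84582233e-03, -7.33666921e+01, -6.33789539e+01, -7.83925032e-07,
        5.33708473e-03, -2.64696860e-05]), 'position': array([ 0.15831312, -0.65598022,  0.20743863]), 'ee_rot': array([-3.11855665e+00, -3.70974353e-01,  9.62741493e-05]), 'force': array([0.71869828, 0.54829745, 0.39333784]), 'ft_torque': array([-0.00036985, -0.02449767, -0.04054834]), 'finger_force': 0.0, 'finger_gap': 0.0856155398701746}
{'fx': 387.5762565733339, 'fy': 387.5762565733339, 'cx': 318.14620543932693, 'cy': 192.48707122618384, 'camera_from_world': array([[ 0.86364832, -0.50401728,  0.00884096, -0.42198063],
       [-0.35157612, -0.61481932, -0.70596843,  0.3351873 ],
       [ 0.36125588,  0.60660018, -0.70818812,  0.83059918],
       [ 0.        ,  0.        ,  0.        ,  1.        ]])}
{'fx': 368.8781080751827, 'fy': 368.8781080751827, 'cx': 317.21033707802025, 'cy': 196.59457324378093, 'camera_from_world': array([[ 0.00723365, -0.99958904,  0.02773861,  0.08229612],
       [-0.98976168, -0.01111127, -0.14229673,  0.55431326],
       [ 0.14254646, -0.02642528, -0.9894353 ,  1.01630539],
       [ 0.        ,  0.        ,  0.        ,  1.        ]])}
```

View pics/scene0.png

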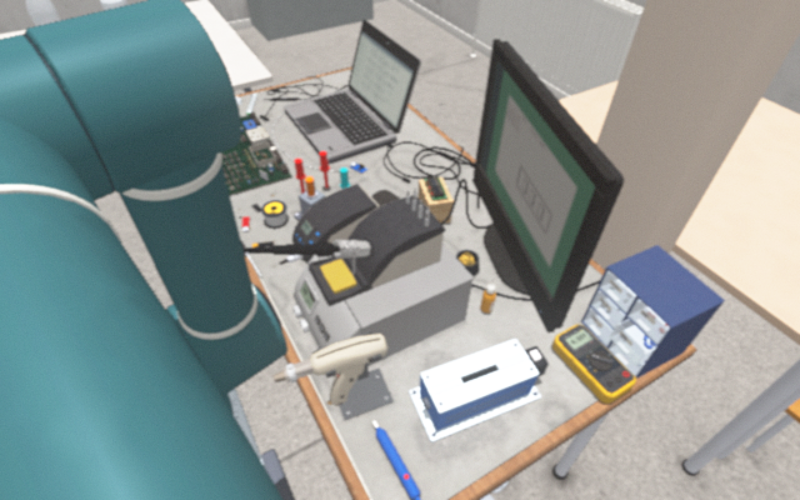

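View pics/top0.png

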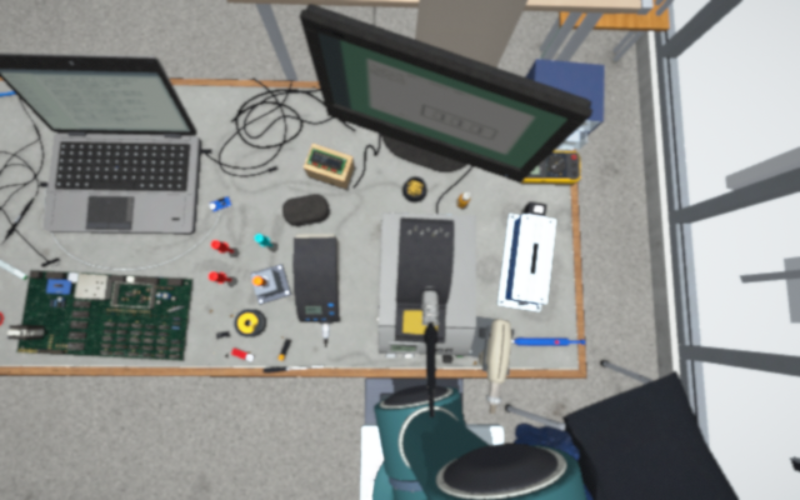

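The pin is the orange handle in the grey block on a dark foot, at top-view (258,281) and scene (310,186). The red ones at (222,246) and (219,277) and the turquoise one at (263,240) are look-alikes. The stage's slot is at top (534,258) and scene (480,372). I'll confirm both in enlarged crops.

```bash
python3 - <<'E'
from workcell import r
import cv2,numpy as np
t=r.snapshot("top")[:,:,::-1]; s=r.snapshot("scene")[:,:,::-1]
# top: rest region x 160..260,y 170..250 ; stage 390..460, 150..250 ; scene
f=lambda im,x,y,w,h:cv2.resize(im[y:y+h,x:x+w],(400,300),interpolation=cv2.INTER_CUBIC)
cv2.imwrite("pics/c1.png",np.vstack([np.hstack([f(t,170,185,80,60),f(t,370,160,120,90)]),np.hstack([f(s,220,110,80,60),f(s,325,265,120,90)])]))
E
```

```text
(no output)
```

View pics/c1.png

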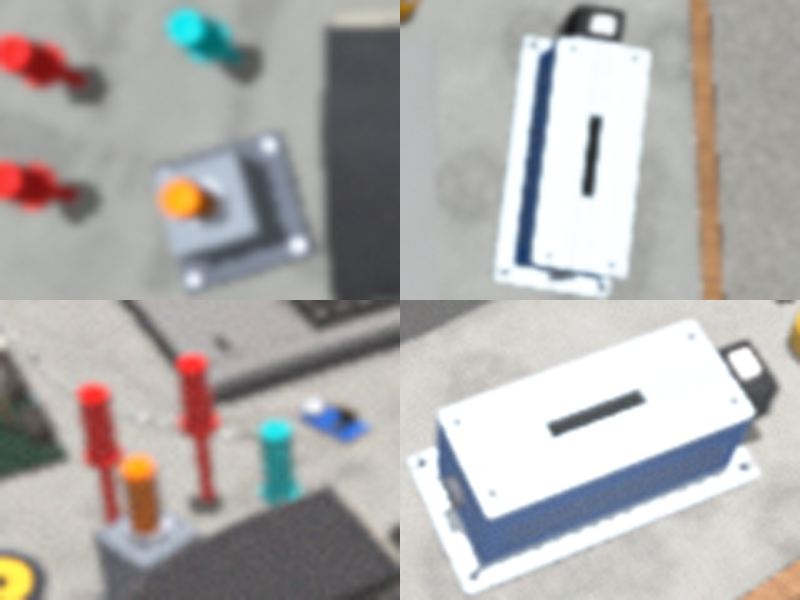

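```bash
cat >h.py <<'E'
import numpy as np
from workcell import r
def plane(n,uv,z):
    m=r.camera_model(n);T=m["camera_from_world"];R,t=T[:3,:3],T[:3,3]
    d=R.T@[(uv[0]-m["cx"])/m["fx"],(uv[1]-m["cy"])/m["fy"],1];c=-R.T@t
    return (c+d*(z-c[2])/d[2])
E
python3 - <<'E'
from h import *
np.set_printoptions(precision=4,suppress=True)
print("pin",plane("top",(206.6,224.6),.122),plane("scene",(247.4,143),.122))
a=lambda x,y:(370+x/3.333-.4,160+y/3.333-.4); b=lambda x,y:(325+x/3.333-.4,265+y/3.333-.4)
def rep(n,P):
    P=np.array([plane(n,p,.08) for p in P]);print(n,P[:,:2].tolist(),P.mean(0)[:2],[np.linalg.norm(P[i]-P[i-1]) for i in range(len(P))])
    return P
P=rep("top",[a(195,117),a(189,195)]);print(np.arctan2(*(P[0]-P[1])[1::-1]))
P=rep("top",[a(157,40),a(252,50),a(227,277),a(132,268)]);d=P[0]+P[1]-P[2]-P[3];print(np.arctan2(d[1],d[0]))
P=rep("scene",[b(245,95),b(150,129)]);print(np.arctan2(*(P[0]-P[1])[1::-1]))
P=rep("scene",[b(291,22),b(354,110),b(90,216),b(40,111)]);d=P[0]+P[1]-P[2]-P[3];print(np.arctan2(d[1],d[0]))
o=r.observe();from scipy.spatial.transform import Rotation as Ro
print(Ro.from_rotvec(o["ee_rot"]).as_matrix())
m=r.camera_model("wrist");T=np.linalg.inv(m["camera_from_world"]);print(T,m["fx"],o["position"])
E
```

```text
pin [0.4653 0.3747 0.122 ] [0.4656 0.3757 0.122 ]
top [[0.5562974240778228, -0.21886350802509202], [0.49124970888801084, -0.21154289401599152]] [ 0.5238 -0.2152] [np.float64(0.06545835806743958), np.float64(0.06545835806743958)]
-0.11207065054966228
top [[0.6212258545010344, -0.1890708507001827], [0.613717996836675, -0.26916231141395763], [0.4244353554876157, -0.24047893880519394], [0.4311176427853499, -0.16254387939108805]] [ 0.5226 -0.2153] [np.float64(0.19195002570609113), np.float64(0.08044258826004066), np.float64(0.19144360574406713), np.float64(0.07822101028118772)]
-0.14450925618590685
scene [[0.5593365400088094, -0.22182429884588228], [0.4914226922709064, -0.21073046851874916]] [ 0.5254 -0.2163] [np.float64(0.06881397958187195), np.float64(0.06881397958187195)]
-0.16192140655675338
scene [[0.6217999386946034, -0.1933595878036911], [0.6136076895005228, -0.2656673151923362], [0.4260171793639882, -0.23983253519641928], [0.4374357950428055, -0.16487057827344154]] [ 0.5247 -0.2159] [np.float64(0.18655230132184222), np.float64(0.07277032628048696), np.float64(0.18936112418002465), np.float64(0.07582664287533046)]
-0.1450241523823264
[[ 0.9721  0.2346 -0.0002]
 [ 0.2346 -0.9721  0.0007]
 [-0.     -0.0007 -1.    ]]
[[ 0.2349 -0.9344 -0.2678  0.2266]
 [-0.972  -0.2257 -0.0654 -0.6412]
 [ 0.0007  0.2756 -0.9613  0.373 ]
 [ 0.      0.      0.      1.    ]] 338.98489535889166 [ 0.1583 -0.6561  0.2076]
```

Two views agree to 2 mm. The pin is at (0.4655, 0.375). The slot is at (0.524, -0.2155), yaw about -0.145. I'll raise the arm and turn it so that tool y runs along stage x.

Emit:
{"api": "move_arm", "payload": {"deltas": [[[0,0,-0.05],[0,0,-0.4],0.2],[[0,0,-0.378],[0,0,-1],0.2],[[0,0,-0.378],[0,0,-1],0.2],[[0,0,-0.378],[0,0,-1],0.2],[[0,0,-0.378],[0,0,-1],0.2],[[0,0,-0.378],[0,0,-1],0.2],[[0,0,-0.378],[0,0,-1],0.2]]}}

```text
clock: 1.08
position: [0.1583, -0.6562, 0.3579]
ee_rot: [-2.373, -2.058, -0.0]
force: [1.0, 0.5, -0.2]
finger_gap: 0.051
finger_force: 0.0
```

Emit:
{"api": "move_arm", "payload": {"deltas": [[[0,0,0],[0.3,0.3,-0.4],0.2],[[0,0,0],[0.7,0.7,-0.4],0.2],[[0,0,0],[1,1,-0.4],0.2]]}}

```text
clock: 1.45
position: [0.2955, -0.5541, 0.4161]
ee_rot: [2.378, 2.051, -0.0]
force: [0.5, -0.7, -0.2]
finger_gap: 0.0511
finger_force: 0.0
```

Emit:
{"api": "move_arm", "payload": {"deltas": [[[0,0,0],[0.35,0,0],0.2],[[0,0,0],[0.7,0,0],0.2],[[0,0,0],[1,0.1,0],0.2]]}}

```text
clock: 1.82
position: [0.331, -0.407, 0.4157]
ee_rot: [2.378, 2.052, -0.0]
force: [0.3, -1.5, -0.4]
finger_gap: 0.051
finger_force: 0.0
```

Emit:
{"api": "move_arm", "payload": {"deltas": [[[0,0,0],[0.35,0,0],0.2],[[0,0,0],[0.7,0,0],0.2],[[0,0,0],[1,0,0],0.2]]}}

```text
clock: 2.2
position: [0.3529, -0.2587, 0.4154]
ee_rot: [2.378, 2.053, 0.0]
force: [0.8, -0.3, 1.2]
finger_gap: 0.0517
finger_force: 0.0
```

Emit:
{"api": "move_arm", "payload": {"deltas": [[[0,0,0],[0.35,0,0],0.2],[[0,0,0],[0.7,0,0],0.2],[[0,0,0],[1,0,0],0.2]]}}

```text
clock: 2.58
position: [0.3747, -0.1104, 0.4154]
ee_rot: [2.377, 2.053, 0.001]
force: [0.9, 0.2, 0.9]
finger_gap: 0.0509
finger_force: 0.0
```

Emit:
{"api": "move_arm", "payload": {"deltas": [[[0,0,0],[0.35,0,0],0.2],[[0,0,0],[0.7,0,0],0.2],[[0,0,0],[1,0,0],0.2]]}}

```text
clock: 2.95
position: [0.3966, 0.0381, 0.4154]
ee_rot: [2.377, 2.053, 0.001]
force: [0.6, -0.3, -0.2]
finger_gap: 0.0512
finger_force: 0.0
```

Emit:
{"api": "move_arm", "payload": {"deltas": [[[0,0,0],[0.35,0,0],0.2],[[0,0,0],[0.7,0,0],0.2],[[0,0,0],[1,0,0],0.2]]}}

```text
clock: 3.32
position: [0.4185, 0.1867, 0.4152]
ee_rot: [2.377, 2.054, 0.0]
force: [1.5, -0.3, 0.5]
finger_gap: 0.051
finger_force: 0.0
```

Emit:
{"api": "move_arm", "payload": {"deltas": [[[0,0,0],[0.35,0.1,0],0.2],[[0,0,0],[0.7,0.14,0],0.2],[[0,0,0],[1,0.14,0],0.2],[[0,0,0],[1,0.14,0],0.2]]}}

```text
clock: 3.82
position: [0.4614, 0.3323, 0.4137]
ee_rot: [-2.375, -2.056, 0.004]
force: [-0.7, -0.6, 0.2]
finger_gap: 0.0514
finger_force: 0.0
```

```bash
python3 - <<'E'
from workcell import r
import cv2
m=r.camera_model("wrist");T=m["camera_from_world"]
cv2.imwrite("pics/w1.png",cv2.resize(r.snapshot("wrist")[:,:,::-1],(800,500)))
import numpy as np
for z in(.122,.07):
    p=T@[.4655,.375,z,1];print((m["fx"]*p[0]/p[2]+m["cx"])*1.25,(m["fy"]*p[1]/p[2]+m["cy"])*1.25)
print(r.observe()["position"])
E
```

```text
396.31444673539954 152.116000335467
396.6027497225705 149.5350945800264
[0.46132925 0.33092798 0.41442814]
```

View pics/w1.png

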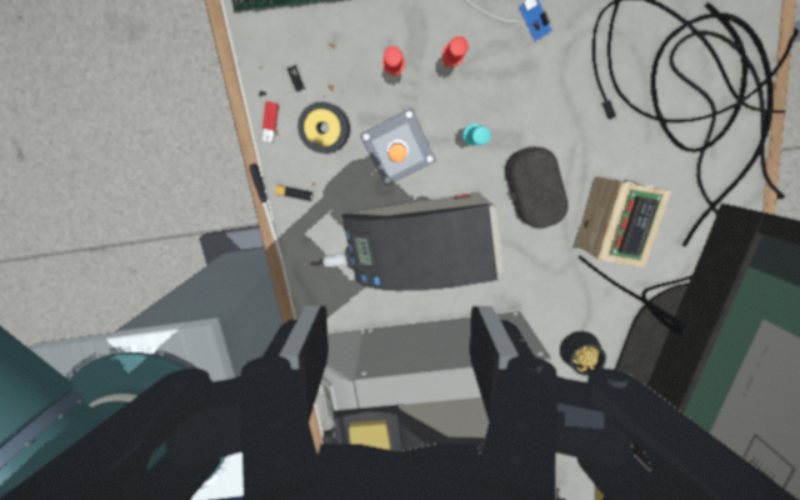

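The orange handle is at (398,152) in the wrist picture, within 2 px of the prediction. The red look-alikes are at (394,61) and (456,51), the turquoise at (477,134), so it's the right one. Descending.

Emit:
{"api": "move_arm", "payload": {"deltas": [[[0,0,0],[0.295,-0.01,0],0],[[0,0,0],[0.295,-0.01,0.4],0],[[0,0,0],[0.295,-0.01,0.8],0],[[0,0,0],[0.295,-0.01,1],0],[[0,0,0],[0.295,-0.01,1],0]]}}

```text
clock: 4.5
position: [0.4659, 0.3726, 0.2638]
ee_rot: [-2.379, -2.052, 0.004]
force: [0.4, 0.7, 0.2]
finger_gap: 0.0428
finger_force: 0.0
```

Emit:
{"api": "move_arm", "payload": {"deltas": [[[0,0,0],[0,0,0.3],0],[[0,0,0],[0,0,0.6],0],[[0,0,0],[0,0,0.8],0],[[0,0,0],[0,0,0.8],0],[[0,0,0],[0,0,0.8],0]]}}

```text
clock: 5.12
position: [0.4673, 0.3743, 0.1483]
ee_rot: [2.378, 2.052, 0.005]
force: [0.4, 0.3, 0.9]
finger_gap: 0.0425
finger_force: 0.0
```

```bash
python3 - <<'E'
from workcell import r
import cv2
print(r.observe())
a=r.snapshot("wrist")[:,:,::-1]
cv2.imwrite("pics/w2.png",cv2.resize(a[120:360,160:480],(640,480)))
E
```

```text
{'clock': 5.125, 'joint_positions': array([ 6.32792975e-01, -2.93584889e-02,  1.68862787e+00, -3.44453222e-05,
        1.47912596e+00,  7.79640407e-01]), 'dq': array([ 0.00150563, -0.00070834, -0.00352688, -0.00077594, -0.00394676,
        0.00301672]), 'joint_efforts': array([-9.09688231e-02, -5.75690103e+01, -5.99928081e+01, -3.68583977e-03,
       -9.29340807e-03, -5.65512339e-03]), 'position': array([0.46729172, 0.37432186, 0.1483136 ]), 'ee_rot': array([2.37819264, 2.05230975, 0.00500186]), 'force': array([0.36581388, 0.29810228, 0.90267801]), 'ft_torque': array([-0.00256713, -0.01559477, -0.0258461 ]), 'finger_force': 0.0, 'finger_gap': 0.04248933584724414}
```

View pics/w2.png

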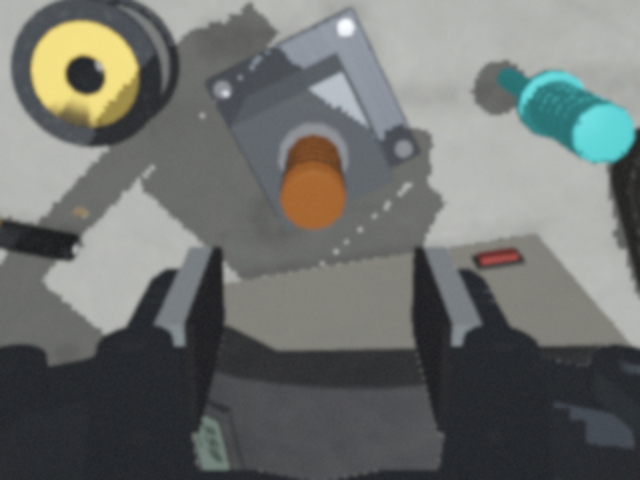

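The handle top is at full-frame (316.5,218), centred between the fingers.

```bash
python3 - <<'E'
from h import *
print(plane("wrist",(316.2,217.8),.122), r.observe()["position"])
E
```

```text
[0.46676839 0.37642168 0.122     ] [0.46726922 0.37445627 0.1482607 ]
```

Emit:
{"api": "move_arm", "payload": {"deltas": [[[0,0,0],[0,0,0.2],0],[[0,0,0],[0,0,0.4],0],[[0,0,0],[0,0,0.433],0],[[0,0,0],[0,0,0.433],0]]}}

```text
clock: 5.68
position: [0.4669, 0.3744, 0.082]
ee_rot: [2.378, 2.053, 0.002]
force: [-0.1, -0.9, -0.1]
finger_gap: 0.0428
finger_force: 0.0
```

Emit:
{"api": "move_arm", "payload": {"deltas": [[[0,0,0],[0.01,0,0],-0.4],[[0,0,0],[0.01,0,0],-1],[[0,0,0],[0.01,0,0],-1],[[0,0,0],[0.01,0,0],-1],[[0,0,0],[0.01,0,0],-1],[[0,0,0],[0.01,0,0],-1]], "squeeze": 60}}

```text
clock: 6.42
position: [0.467, 0.3761, 0.0821]
ee_rot: [-2.378, -2.053, -0.003]
force: [-2.5, 0.6, 6.7]
finger_gap: 0.0179
finger_force: 58.4
```

Emit:
{"api": "move_arm", "payload": {"deltas": [[[0,0,0],[0,0,-0.1],-1],[[0,0,0],[0,0,-0.3],-1],[[0,0,0],[0,0,-0.6],-1],[[0,0,0],[0,0,-1],-1],[[0,0,0],[0,0,-1],-1]]}}

```text
clock: 7.05
position: [0.4677, 0.3763, 0.2371]
ee_rot: [2.377, 2.052, 0.013]
force: [1.0, -0.6, -1.0]
finger_gap: 0.0175
finger_force: 58.9
```

Emit:
{"api": "move_arm", "payload": {"deltas": [[[0,0,0],[0,0,-0.4],-1],[[0,0,0],[0,0,-0.8],-1],[[0,0,0],[0,0,-1],-1]]}}

```text
clock: 7.42
position: [0.4665, 0.3754, 0.3841]
ee_rot: [2.378, 2.053, 0.005]
force: [0.3, 0.2, -1.5]
finger_gap: 0.0175
finger_force: 59.1
```

Emit:
{"api": "move_arm", "payload": {"deltas": [[[0,0,0],[0,0,-0.3],-1],[[0,0,0],[-0.35,0,-0.3],-1],[[0,0,0],[-0.7,0.1,-0.3],-1],[[0,0,0],[-1,0.2,-0.3],-1]]}}

```text
clock: 7.92
position: [0.474, 0.2211, 0.4256]
ee_rot: [2.378, 2.053, 0.0]
force: [0.9, -0.0, -0.9]
finger_gap: 0.0177
finger_force: 59.1
```

```bash
python3 - <<'E'
from workcell import r
import cv2,numpy as np
print(r.observe()["position"],r.observe()["finger_gap"])
a=r.snapshot("wrist")[:,:,::-1];b=r.snapshot("scene")[:,:,::-1]
cv2.imwrite("pics/c2.png",np.hstack([cv2.resize(a,(400,250)),cv2.resize(b,(400,250))]))
E
```

```text
[0.47395048 0.2210545  0.42559786] 0.017715236324603402
```

View pics/c2.png

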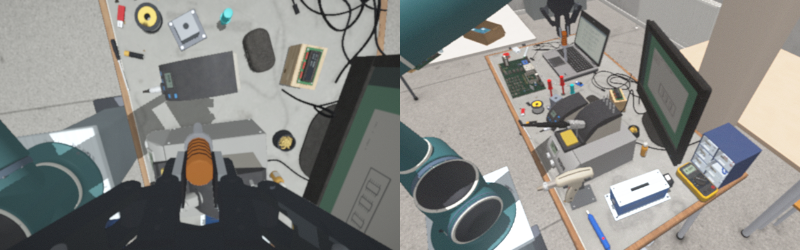

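Left (wrist): the orange handle is held in the fingers at (200,160) and the rest at (187,30) is empty. The way to the stage is clear at this height.

Emit:
{"api": "move_arm", "payload": {"deltas": [[[0,0,0],[-0.35,0.1,0],-1],[[0,0,0],[-0.7,0.2,0],-1],[[0,0,0],[-1,0.3,0],-1]]}}

```text
clock: 8.4
position: [0.4967, 0.0664, 0.4255]
ee_rot: [2.378, 2.053, 0.0]
force: [1.3, 0.9, -1.4]
finger_gap: 0.0177
finger_force: 59.1
```

Emit:
{"api": "move_arm", "payload": {"deltas": [[[0,0,0],[-0.35,0.1,0],-1],[[0,0,0],[-0.7,0.2,0],-1],[[0,0,0],[-1,0.3,0],-1]]}}

```text
clock: 8.78
position: [0.5195, -0.0887, 0.4255]
ee_rot: [-2.378, -2.053, -0.0]
force: [0.2, 0.4, -0.5]
finger_gap: 0.0181
finger_force: 59.1
```

Emit:
{"api": "move_arm", "payload": {"deltas": [[[0,0,0],[-0.35,0.08,0],-1],[[0,0,0],[-0.7,0.15,0],-1],[[0,0,0],[-0.82,0.15,0],-1],[[0,0,0],[-0.82,0.15,0],-1],[[0,0,0],[-0.82,0.15,0],-1]]}}

```text
clock: 9.4
position: [0.524, -0.2111, 0.4256]
ee_rot: [2.377, 2.054, 0.001]
force: [-0.2, -0.3, -0.7]
finger_gap: 0.0173
finger_force: 59.1
```

```bash
python3 - <<'E'
from workcell import r
import numpy as np
from scipy.spatial.transform import Rotation as Ro
o=r.observe();R=Ro.from_rotvec(o["ee_rot"]).as_matrix();p=o["position"]
print(p,R); 
print("tool shift to slot",R.T@(np.array([.5243,-.2157,p[2]])-p)/.15)
E
```

```text
[ 0.52400259 -0.21106764  0.42564619] [[ 1.45114897e-01  9.89414735e-01  3.84911875e-04]
 [ 9.89414789e-01 -1.45114963e-01  1.51312851e-04]
 [ 2.05567637e-04  3.58879753e-04 -9.99999914e-01]]
tool shift to slot [-3.02677844e-02  6.44321647e-03 -3.90973733e-06]
```

Emit:
{"api": "move_arm", "payload": {"deltas": [[[0,0,0],[-0.03,-0.17,0.3],-1],[[0,0,0],[-0.03,-0.17,0.7],-1],[[0,0,0],[-0.03,-0.17,1],-1]]}}

```text
clock: 9.78
position: [0.4976, -0.2113, 0.2734]
ee_rot: [-2.376, -2.055, -0.0]
force: [-0.5, -0.7, -1.2]
finger_gap: 0.0174
finger_force: 59.3
```

Emit:
{"api": "move_arm", "payload": {"deltas": [[[0,0,0],[0,0,0.3],-1],[[0,0,0],[0,0,0.6],-1],[[0,0,0],[0,0,0.65],-1],[[0,0,0],[0,0,0.65],-1],[[0,0,0],[0,0,0.65],-1]]}}

```text
clock: 10.4
position: [0.4988, -0.213, 0.1802]
ee_rot: [2.376, 2.052, 0.002]
force: [0.4, 0.2, 0.0]
finger_gap: 0.0177
finger_force: 59.3
```

```bash
python3 - <<'E'
from h import *
import cv2
o=r.observe();print(o["position"],o["ee_rot"])
a=r.snapshot("wrist")[:,:,::-1];b=r.snapshot("scene")[:,:,::-1]
f=lambda im,x,y,w,h,k:cv2.resize(im[y:y+h,x:x+w],(400,600),interpolation=cv2.INTER_CUBIC)
cv2.imwrite("pics/c3.png",np.hstack([f(a,220,80,200,300,2),f(b,340,200,80,120,5)]))
E
```

```text
[ 0.4988209  -0.21296551  0.18018224] [2.37569921e+00 2.05167755e+00 1.81734672e-03]
```

View pics/c3.png

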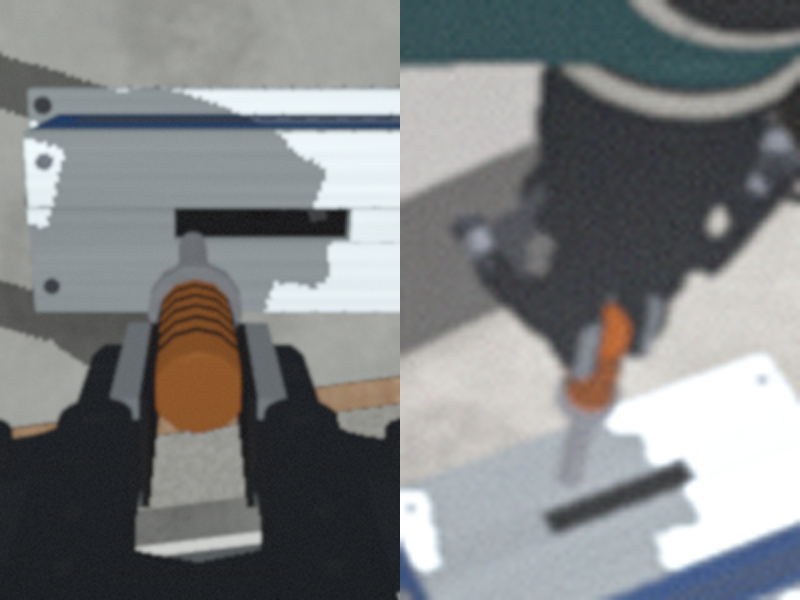

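Left: slot corners at crop (176,209), (349,209), (349,237), (176,237). The pin tip is at about (193,238), upright and straight. In the scene crop the tip is over the slot's near end.

```bash
python3 - <<'E'
from h import *
from scipy.spatial.transform import Rotation as Ro
o=r.observe();R=Ro.from_rotvec(o["ee_rot"]).as_matrix();p=o["position"]
w=lambda x,y,z:plane("wrist",(220+x/2-.25,80+y/2-.25),z)
L,Rr,T,B=w(176,223,.08),w(349,223,.08),w(262.5,209,.08),w(262.5,237,.08)
c=(L+Rr)/2;d=Rr-L
print("slot",c,"len",np.linalg.norm(d),"wid",np.linalg.norm(T-B),"yaw",np.arctan2(d[1],d[0]))
t=w(193,238,p[2]-.072);print("tip",t,"tcp",p)
print("tip rel slot in tool axes mm",R.T@(t-c)*1e3,"tcp rel",R.T@(p-c)*1e3)
s=lambda x,y,z:plane("scene",(340+x/5-.4,200+y/5-.4),z)
print("scene slot",(s(552,522-0,.08)+s(690,470,.08))/2 if 0 else (s(152,522,.08)+s(285,470,.08))/2,"tip",s(168,477,p[2]-.072))
E
```

```text
slot [ 0.52512413 -0.21803389  0.08      ] len 0.06989944140753797 wid 0.011696565830270674 yaw -0.1465837419614669
tip [ 0.49770233 -0.21236013  0.10758557] tcp [ 0.49859524 -0.21307829  0.17958557]
tip rel slot in tool axes mm [  1.59337638 -27.89666291 -27.64683624] tcp rel [  0.96516889 -26.75331862 -99.64413591]
scene slot [ 0.5234683  -0.21681026  0.08      ] tip [ 0.49763765 -0.21000758  0.10758557]
```

Emit:
{"api": "move_arm", "payload": {"deltas": [[[0,0,0],[-0.009,0.003,0],-1],[[0,0,0],[-0.009,0.003,0.05],-1],[[0,0,0],[-0.009,0.003,0.1],-1],[[0,0,0],[-0.009,0.003,0.14],-1],[[0,0,0],[-0.009,0.003,0.17],-1],[[0,0,0],[-0.009,0.003,0.19],-1],[[0,0,0],[-0.009,0.003,0.21],-1],[[0,0,0],[-0.009,0.003,0.22],-1],[[0,0,0],[-0.009,0.003,0.23],-1]]}}

```text
clock: 11.62
position: [0.4983, -0.2143, 0.1434]
ee_rot: [2.378, 2.053, 0.0]
force: [0.4, -0.7, -1.3]
finger_gap: 0.0178
finger_force: 59.3
```

The tip is about 8 mm below the cover top with no contact force, so it's in the slot. Going on towards the face.

Emit:
{"api": "move_arm", "payload": {"deltas": [[[0,0,0],[0,0,0.03],-1],[[0,0,0],[0,0,0.06],-1],[[0,0,0],[0,0,0.09],-1],[[0,0,0],[0,0,0.12],-1],[[0,0,0],[0,0,0.15],-1],[[0,0,0],[0,0,0.17],-1],[[0,0,0],[0,0,0.18],-1],[[0,0,0],[0,0,0.18],-1]]}}

```text
clock: 12.62
position: [0.4983, -0.2143, 0.1164]
ee_rot: [2.378, 2.053, -0.0]
force: [-0.0, -0.5, -1.4]
finger_gap: 0.0175
finger_force: 59.3
```

Emit:
{"api": "move_arm", "payload": {"deltas": [[[0,0,0],[0,0,0.01],-1],[[0,0,0],[0,0,0.02],-1],[[0,0,0],[0,0,0.03],-1],[[0,0,0],[0,0,0.04],-1],[[0,0,0],[0,0,0.04],-1]]}}

```text
clock: 13.25
position: [0.4982, -0.2143, 0.1102]
ee_rot: [-2.378, -2.053, 0.0]
force: [-0.9, 0.4, -2.0]
finger_gap: 0.0174
finger_force: 59.3
```

Emit:
{"api": "move_arm", "payload": {"deltas": [[[0,0,0],[0,0,0.004],-1],[[0,0,0],[0,0,0.008],-1],[[0,0,0],[0,0,0.011],-1],[[0,0,0],[0,0,0.014],-1],[[0,0,0],[0,0,0.014],-1]]}}

```text
clock: 13.88
position: [0.4982, -0.2143, 0.1082]
ee_rot: [-2.378, -2.053, 0.0]
force: [-0.2, -0.8, -1.5]
finger_gap: 0.0174
finger_force: 59.3
```

Emit:
{"api": "move_arm", "payload": {"deltas": [[[0,0,0],[0,0,0.003],-1],[[0,0,0],[0,0,0.006],-1],[[0,0,0],[0,0,0.008],-1],[[0,0,0],[0,0,0.008],-1]]}}

```text
clock: 14.38
position: [0.4986, -0.2145, 0.1078]
ee_rot: [2.377, 2.052, 0.001]
force: [-0.3, -0.6, 5.8]
finger_gap: 0.0177
finger_force: 60.1
```

The tip touched the face at TCP z of about 0.108, at about 7 N. Now I'll slide gently along stage +x in short steps.

Emit:
{"api": "move_arm", "payload": {"deltas": [[[0,0,0],[0,0.008,0],-1],[[0,0,0],[0,0.016,0],-1],[[0,0,0],[0,0.016,0],-1]]}}

```text
clock: 14.75
position: [0.5006, -0.2148, 0.1077]
ee_rot: [2.378, 2.053, -0.001]
force: [-3.9, 0.1, 7.0]
finger_gap: 0.0175
finger_force: 60.9
```

Emit:
{"api": "move_arm", "payload": {"deltas": [[[0,0,0],[0,0.008,0],-1],[[0,0,0],[0,0.016,0],-1],[[0,0,0],[0,0.016,0],-1]]}}

```text
clock: 15.12
position: [0.5029, -0.2151, 0.1077]
ee_rot: [-2.378, -2.053, 0.001]
force: [-5.1, 0.4, 7.9]
finger_gap: 0.0181
finger_force: 61.2
```

Emit:
{"api": "move_arm", "payload": {"deltas": [[[0,0,0],[0,0.008,0],-1],[[0,0,0],[0,0.016,0],-1],[[0,0,0],[0,0.016,0],-1]]}}

```text
clock: 15.5
position: [0.5052, -0.2155, 0.1077]
ee_rot: [-2.378, -2.053, 0.001]
force: [-4.3, 1.0, 8.3]
finger_gap: 0.0176
finger_force: 61.2
```

Emit:
{"api": "move_arm", "payload": {"deltas": [[[0,0,0],[0,0.008,0],-1],[[0,0,0],[0,0.016,0],-1],[[0,0,0],[0,0.016,0],-1]]}}

```text
clock: 15.88
position: [0.5076, -0.2158, 0.1077]
ee_rot: [-2.378, -2.053, 0.001]
force: [-4.8, 0.6, 7.5]
finger_gap: 0.0173
finger_force: 61.2
```

Emit:
{"api": "move_arm", "payload": {"deltas": [[[0,0,0],[0,0.008,0],-1],[[0,0,0],[0,0.016,0],-1],[[0,0,0],[0,0.016,0],-1]]}}

```text
clock: 16.25
position: [0.51, -0.2162, 0.1077]
ee_rot: [-2.378, -2.053, 0.001]
force: [-4.5, 0.3, 7.6]
finger_gap: 0.0177
finger_force: 61.2
```

Emit:
{"api": "move_arm", "payload": {"deltas": [[[0,0,0],[0,0.008,0],-1],[[0,0,0],[0,0.016,0],-1],[[0,0,0],[0,0.016,0],-1]]}}

```text
clock: 16.62
position: [0.5124, -0.2165, 0.1077]
ee_rot: [-2.378, -2.053, 0.001]
force: [-4.4, 0.2, 7.4]
finger_gap: 0.0173
finger_force: 61.2
```

Emit:
{"api": "move_arm", "payload": {"deltas": [[[0,0,0],[0,0.008,0],-1],[[0,0,0],[0,0.016,0],-1],[[0,0,0],[0,0.016,0],-1]]}}

```text
clock: 17.0
position: [0.5147, -0.2169, 0.1077]
ee_rot: [-2.378, -2.053, 0.001]
force: [-4.3, 0.6, 7.1]
finger_gap: 0.0174
finger_force: 61.2
```

Emit:
{"api": "move_arm", "payload": {"deltas": [[[0,0,0],[0,0.008,0],-1],[[0,0,0],[0,0.016,0],-1],[[0,0,0],[0,0.016,0],-1]]}}

```text
clock: 17.38
position: [0.5171, -0.2172, 0.1077]
ee_rot: [-2.378, -2.053, 0.001]
force: [-4.8, 0.6, 7.5]
finger_gap: 0.0176
finger_force: 61.1
```

Emit:
{"api": "move_arm", "payload": {"deltas": [[[0,0,0],[0,0.008,0],-1],[[0,0,0],[0,0.016,0],-1],[[0,0,0],[0,0.016,0],-1]]}}

```text
clock: 17.75
position: [0.5195, -0.2175, 0.1077]
ee_rot: [-2.378, -2.053, 0.001]
force: [-5.2, -0.2, 8.3]
finger_gap: 0.0177
finger_force: 61.2
```

Emit:
{"api": "move_arm", "payload": {"deltas": [[[0,0,0],[0,0.008,0],-1],[[0,0,0],[0,0.016,0],-1],[[0,0,0],[0,0.016,0],-1]]}}

```text
clock: 18.12
position: [0.5218, -0.2179, 0.1077]
ee_rot: [-2.378, -2.053, 0.001]
force: [-3.8, 1.2, 7.4]
finger_gap: 0.0172
finger_force: 61.2
```

Emit:
{"api": "move_arm", "payload": {"deltas": [[[0,0,0],[0,0.008,0],-1],[[0,0,0],[0,0.016,0],-1],[[0,0,0],[0,0.016,0],-1]]}}

```text
clock: 18.5
position: [0.5243, -0.2183, 0.1077]
ee_rot: [-2.378, -2.053, 0.001]
force: [-4.2, 0.3, 6.9]
finger_gap: 0.0176
finger_force: 61.1
```

Emit:
{"api": "move_arm", "payload": {"deltas": [[[0,0,0],[0,0.008,0],-1],[[0,0,0],[0,0.016,0],-1],[[0,0,0],[0,0.016,0],-1]]}}

```text
clock: 18.88
position: [0.5267, -0.2186, 0.1075]
ee_rot: [-2.378, -2.053, 0.0]
force: [-3.3, 0.4, 5.9]
finger_gap: 0.0175
finger_force: 60.7
```

Force and z are beginning to fall, so smaller steps.

Emit:
{"api": "move_arm", "payload": {"deltas": [[[0,0,0],[0,0.004,0],-1],[[0,0,0],[0,0.008,0],-1],[[0,0,0],[0,0.008,0],-1]]}}

```text
clock: 19.25
position: [0.5279, -0.2187, 0.1073]
ee_rot: [2.378, 2.053, -0.0]
force: [-2.6, 0.4, 5.4]
finger_gap: 0.0175
finger_force: 60.5
```

Emit:
{"api": "move_arm", "payload": {"deltas": [[[0,0,0],[0,0.004,0],-1],[[0,0,0],[0,0.008,0],-1],[[0,0,0],[0,0.008,0],-1]]}}

```text
clock: 19.62
position: [0.5292, -0.2188, 0.1067]
ee_rot: [-2.378, -2.053, -0.0]
force: [-0.9, -0.6, -1.1]
finger_gap: 0.0175
finger_force: 59.3
```

The vertical contact force has gone, so the tip is over the bore. I'll go down gently with a small shift on.

Emit:
{"api": "move_arm", "payload": {"deltas": [[[0,0,0],[0,0.005,0],-1],[[0,0,0],[0,0.008,0.003],-1],[[0,0,0],[0,0.008,0.006],-1],[[0,0,0],[0,0.008,0.009],-1],[[0,0,0],[0,0.008,0.009],-1]]}}

```text
clock: 20.25
position: [0.5303, -0.219, 0.1057]
ee_rot: [-2.378, -2.053, 0.0]
force: [-0.7, -1.1, -2.3]
finger_gap: 0.0177
finger_force: 59.3
```

Emit:
{"api": "move_arm", "payload": {"deltas": [[[0,0,0],[0,0,0.006],-1],[[0,0,0],[0,0,0.012],-1],[[0,0,0],[0,0,0.018],-1],[[0,0,0],[0,0,0.024],-1],[[0,0,0],[0,0,0.03],-1],[[0,0,0],[0,0,0.03],-1]]}}

```text
clock: 21.0
position: [0.5303, -0.219, 0.1011]
ee_rot: [-2.378, -2.053, 0.0]
force: [-0.4, -0.3, -1.9]
finger_gap: 0.0176
finger_force: 59.3
```

Free on all sides. Continuing.

Emit:
{"api": "move_arm", "payload": {"deltas": [[[0,0,0],[0,0,0.006],-1],[[0,0,0],[0,0,0.012],-1],[[0,0,0],[0,0,0.018],-1],[[0,0,0],[0,0,0.024],-1],[[0,0,0],[0,0,0.03],-1],[[0,0,0],[0,0,0.036],-1],[[0,0,0],[0,0,0.042],-1],[[0,0,0],[0,0,0.048],-1],[[0,0,0],[0,0,0.048],-1]]}}

```text
clock: 22.12
position: [0.5303, -0.219, 0.0939]
ee_rot: [-2.378, -2.053, 0.0]
force: [0.4, -0.2, -1.2]
finger_gap: 0.0173
finger_force: 59.3
```

Emit:
{"api": "move_arm", "payload": {"deltas": [[[0,0,0],[0,0,0.003],-1],[[0,0,0],[0,0,0.006],-1],[[0,0,0],[0,0,0.009],-1],[[0,0,0],[0,0,0.012],-1],[[0,0,0],[0,0,0.015],-1],[[0,0,0],[0,0,0.015],-1]]}}

```text
clock: 22.88
position: [0.5304, -0.2191, 0.0921]
ee_rot: [2.378, 2.053, 0.0]
force: [-2.2, 0.9, 4.2]
finger_gap: 0.0177
finger_force: 59.7
```

The collar is on the cover: contact at z = 0.092, 16 mm below the face contact as it should be. Releasing.

Emit:
{"api": "move_arm", "payload": {"deltas": [[[0,0,0],[0,0,0.004],-1],[[0,0,0],[0,0,0.004],-1],[[0,0,0],[0,0,0],-0.7],[[0,0,0],[0,0,0],-0.3],[[0,0,0],[0,0,0],0],[[0,0,0],[0,0,0],0],[[0,0,0],[0,0,0],0]]}}

```text
clock: 23.75
position: [0.5303, -0.219, 0.0917]
ee_rot: [-2.378, -2.053, 0.0]
force: [-0.3, -0.2, 0.2]
finger_gap: 0.043
finger_force: 0.0
```

Emit:
{"api": "move_arm", "payload": {"deltas": [[[0,0,0],[0,0,-0.1],0],[[0,0,0],[0,0,-0.3],0],[[0,0,0],[0,0,-0.6],0],[[0,0,0],[0,0,-1],0],[[0,0,0],[0,0,-1],0],[[0,0,0],[0,0,-1],0]]}}

```text
clock: 24.5
position: [0.5303, -0.219, 0.2422]
ee_rot: [2.378, 2.053, 0.0]
force: [-0.6, -0.5, 0.0]
finger_gap: 0.0428
finger_force: 0.0
```

```bash
python3 - <<'E'
from h import *
import cv2
o=r.observe();print(o["position"],o["force"],o["finger_force"])
a=r.snapshot("wrist")[:,:,::-1];b=r.snapshot("scene")[:,:,::-1]
cv2.imwrite("pics/c4.png",np.hstack([cv2.resize(a[40:340,200:440],(400,500)),cv2.resize(b[180:330,320:440],(400,500),interpolation=cv2.INTER_CUBIC)]))
E
```

```text
[ 0.53029729 -0.21900658  0.24222146] [-0.57820587 -0.52550209  0.0302585 ] 0.0
```

View pics/c4.png

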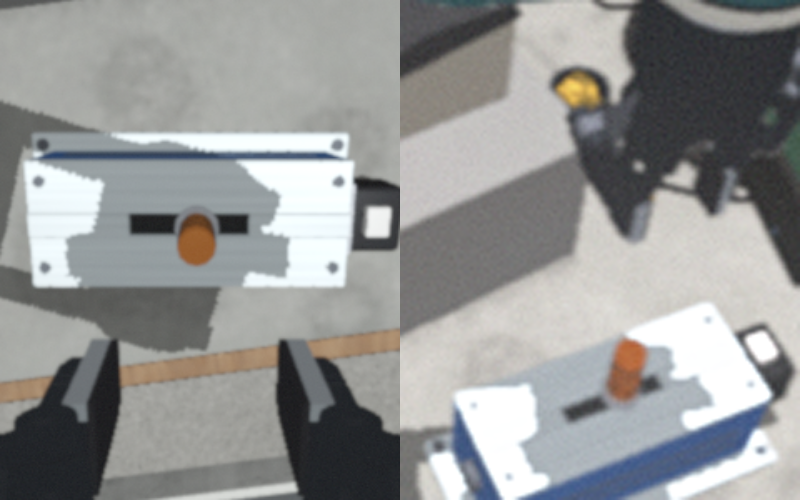

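The pin stands upright with its collar down on the cover, at wrist (196,235) and scene (627,370). The gripper is clear of it.

```bash
python3 -c "
from workcell import r
print(r.hand_in())"
```

```text
the job is handed in; nothing more can be done
None
```

The lock pin is in the bore with its collar down on the cover, released and standing upright, and I handed the job in at about 24.5 s of the 70 s allowed; the hand-in gave no verdict back.

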